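# Turn a shaft flat-up and clamp it in the V-block fixture

### The job

The steel shaft on the black rubber mat is to be clamped in the V-block fixture with its cross hole upright, ready for its screw. First roll it along the mat until the blue-stained flat milled near its right-hand end faces straight up, and let it lie still there; then lift it across and, without dropping it, lay it in the two V-blocks with the flat at the clamp and that end right against the end stop, and let go. Last push the clamp's red handle all the way down, over centre to its stop, so that the pad holds the shaft by its flat; leave the other things round about where they are.

Things in the scene. Friction and masses are not known exactly. Their poses are not given: they have to be found in the camera images.
- shaft: Loose steel shaft, 25 mm thick, 160 mm long, about 0.3 kg, lying on the mat. Origin: middle of its axis. y axis: along it, from the end with the flat (y = -80 mm) to the other (+80). Its own x and z axes do not tell where the flat faces: see shaft_flat. A 6 mm dark hole runs right through at y = +36 mm, square to the flat. Best gripped from above at y = +18 mm, clear of V-blocks and clamp.
- shaft_flat (a point): Centre of the flat milled on the shaft, stained blue (28 mm long, 17 mm wide, 3.5 mm deep), 9 mm from the axis at shaft y = -44 mm. z axis: straight out of the flat, up when the flat is up. y axis: as the shaft's. At the start the flat faces any way at least 50 degrees from straight up, underneath included.
- mat: Fixed black rubber mat, 220 mm in x, 190 mm in y, 3 mm thick. Origin: centre of its underside. The axis of the shaft lying on it is 15.5 mm above the bench. Rolling, the shaft turns 1 rad for each 12.5 mm that it travels (moving along +x turns its top toward +x), and stops within a few mm when let go; pushed faster than some 20 mm/s it runs a few mm ahead of the finger.
- fixture: Fixed grey plate (12 mm thick, x -32 to 112, y -92 to 72 mm) with two V-blocks, an end stop and a toggle clamp. Origin: on the bench under the middle of a seated shaft; x to the clamp (away from the robot), y along the seat, z up. V-blocks: 18 mm wide, 51 mm long in x, at y = -69 and +55 mm, tops 36.5 mm high; the plate is clear between them.
- vee_seat (a point): Where the middle of the shaft's axis belongs in the fixture: 40 mm above the bench; axes as the fixture's. The shaft then lies along y with its flat at y = -44 mm, under the clamp's pad. The free end (y = +80 mm) overhangs its V-block by 16 mm and can be pushed toward -y with 2 to 4 N to slide the shaft home.
- stop_face (a point): Face of the end stop at fixture y = -80.2 mm, 40 mm above the bench: a dark steel block 26 mm wide in x and 48 mm high. The shaft's flat end belongs against it.
- clamp_pad: 14 mm rubber pad at the end of the clamp's arm, in the plane y = -44 mm of the fixture. Origin: centre of its face. Open, the 17 mm wide arm stands up 122 mm high with the pad at x = 46, z = 111 mm (fixture frame). Shut, it presses on the flat with about 20 N and pulls a nearly upright flat square; it is set for the flat, 3.5 mm lower than the round.
- handle_grip (a point): Point on the axis of the clamp's red handle (17 mm thick), 85 mm from its pin, 25 mm from its free end. x axis: to the free end. In the fixture's plane y = -44 mm it swings away from the robot and down from x = 83, z = 146 mm (open) by way of (116, 145), (136, 133), (138, 114) and (139, 89) to (139, 70) mm (shut); the handle leans 92, 67, 43, 25, 7 and -4 degrees from level there.
- clamp_handle (a joint): Angle of the handle against the clamp's arm, rad: 0 open (handle upright), growing as it is pushed away from the robot and down; dead centre 3.03, stop 3.12. Past dead centre it locks itself. 3 to 8 N at the grip move it. It stays where it is left.
- side_cutters: Loose side cutters with red grips, 131 x 47 x 12 mm, a bystander behind the work. Origin: centre of the underside.
- marker: Loose black marker pen with a white band, 131 x 16 x 18 mm, a bystander in front of the work, on the robot's side. Origin: centre of the underside.
- steel_dish: Loose steel dish of odd screws, 69 mm wide, 17 mm high, a bystander behind the fixture. Origin: centre of the underside.

How it is judged:
By the outcome, as a careful person would: the job done as asked, in the order asked, and still so for the second after the job is handed in, with the robot touching nothing.
It also fails if it takes over 61 s, if anything falls off the work surface, if the arm or the gripper's body presses on something with over 40 N, if the wrist force passes 120 N, or if a joint passes its speed limit or range.

### The arm

A 7-joint arm with a two-finger parallel gripper is mounted at the origin on a cart in front of the work surface, level with it; the furniture and walls round the work are solid. World frame = base frame: x ahead of the robot, y to its left, z up, the work surface at z = 0. Lengths are in mm, angles in rad, forces in N, time in s.
With the tool pointing down it reaches from about 400 to 900 mm from the base axis. Payload 5.5 kg.
Tool frame: the origin (TCP) lies at the very end of the fingers, on their centre line; the grasp point (between the pads) lies 19 mm behind it; z points along the fingers, y is the line along which they close (so a half turn about z gives the same grasp; the last joint's range is limited). The gripper opens to 85 mm and grips with 20 to 120 N. Pads are 22 mm wide; open, the fingers measure 114 mm over their backs; the gripper's body (76 mm by 85 mm) begins 54 mm behind the grasp point. The pads swing forward as they close: fully open they stand 13 mm farther back than shut.
Start: joints at [1.368, 0.501, -0.427, 1.55, 0.221, 1.138, -0.21], TCP at [291.971, -580.735, 231.31] pointing down, gripper open.
Joint ranges: [-2.88, 2.88], [-0.31, 2.03], [-1.54, 1.56], [0.2, 2.42], [-1.41, 4.55], [0.19, 2.02], [-2.57, 2.57]. Speed limits (rad/s): [2.57, 2.57, 3.14, 3.14, 3.14, 3.14, 3.14].

### API

Orientations are given as a unit quaternion [x, y, z, w].
In Python, from station import arm, vision, nets gives the robot as it stands.
- The arm moves only by the tool play_rows, never from a script. Its argument "commands" is a list that holds one entry, the list of rows, each a list of 7 numbers: the closure, from -1 (fully open) to 1 (shut), then the shift along the tool's x, y, z in mm, then the turn, a rotation vector about the tool's x, y, z in degrees. A call has 1 to 8 rows; each row is the pose to reach, as a shift and turn from the pose commanded when the call began, along the tool's axes at that moment; what a row does not reach only later rows make up. A row lasts 1/8 s, in which the tool goes at most 62.5 mm and 10.7 degrees, less where a joint would pass 70% of its speed; a pose out of reach is approached as far as the arm can. A call with a gripper value outside its range is refused whole. The fingers move at their own pace and stop on an object; "grip_force" is the grip in N (left out, the last holds). Time passes only in rows, so rows that repeat a pose let the fingers close. It gives the time, the measured TCP pose, the force, the opening and the grip force at its end, in the units of the state.
- arm.state(): the state, without advancing time (a new reading comes with each control period).
- vision.get_image(name): name is "side" or "top" or "wrist"; returns (picture, depth): 480x640x3 uint8, red, green, blue; 480x640 float32, mm along the optical axis (not along the pixel's ray), 0 where there is no reading.
- vision.calibration(name): a dict with "vfov" (degrees; the focal length in pixels is half the picture's height over the tangent of half this angle, whatever the lens; pixels are square), "cx", "cy" (the principal point, pixels), "D" ([k1, k2, p1, p2, k3] as OpenCV has them; the pictures are not rectified), "world_to_cam" (4x4, takes a point from world to camera coordinates). Camera axes: x right, y up, looking along -z (the intrinsics and any distortion apply to the point x, -y, -z); pixel columns grow to the right and rows downward; lengths in mm; the calibration is good to about 2 mm. A picture is of the moment at which its call begins: read the wrist's pose just before it. calibration takes no time and is no camera call; for the wrist camera it gives the pose at the moment of the call.
- arm.job_done(): hands the job in; it is judged then, once.
Trained networks look in the newest picture that a camera, given by its name, has taken for a name from the list of things; names that differ only in an ending like _2 or _b are one class to them, and where a whole thing is asked for, a point or a joint stands for the part that bears it (a point fixed in the world has none). Each returns a list of dicts, best first, with "score" (0 to 1); they miss things now and then, are a little off and sometimes report something else, mostly with a low value. They report only what shows in the picture. A call takes as long as a camera call.
- nets.find_in(camera, label): "bbox" ([left, top, width, height] in pixels, round what is visible of it).
- nets.silhouettes(camera, label): "region" (480x640 bool, what is visible of it) and "bbox" ([left, top, width, height] in pixels, round what is visible of it).
The state is a dict: "t": time; "qpos": joint angles; "dq": joint speeds; "joint_torque": joint torques, N m; "tcp_pos": TCP position; "orientation": TCP orientation; "ft_force": force on the tool from outside, world axes, zero at the start; "wrist_torque": the same for the moment, N m; "opening": finger opening in mm; "finger_force": force on a finger pad.
Only numpy, scipy, OpenCV 4.12 (cv2) and the standard library are available. Lean on these libraries where they do the work, as an engineer would, in place of code of your own. Each camera call takes 0.05 s, during which the arm holds its last target. There are 200 camera calls.

## Working session

There is one attempt and no reset: what is moved stays moved. The work goes in short steps, Python scripts to look and compute and a tool call to move; the robot and the scene stay as the last step left them, time stands still between calls to the robot, and variables do not carry over. Pictures are saved under pics/ and viewed, at most 10 in all, crops included, and the job is handed in when it is done.

Besides the shell and the picture viewer there is one more tool, called after "Call:" as name([rows], argument=value, ...), one row to a line, values as JSON. play_rows: Moves the arm, as the interface text tells. Its arguments: {"type":"object","properties":{"commands":{"type":"array","items":{"type":"array","items":{"type":"array","items":{"type":"number"}}}},"grip_force":{"type":"number"}},"required":["commands"]}

```bash
ls; mkdir -p pics
cat > h.py <<'E'
import numpy as np, cv2
from station import arm, vision, nets
from scipy.spatial.transform import Rotation as R
def K(name):
    c=vision.calibration(name); f=240/np.tan(np.radians(c["vfov"])/2)
    return c,np.array([[f,0,c["cx"]],[0,f,c["cy"]],[0,0,1.]]),np.array(c["D"],float),np.array(c["world_to_cam"],float)
def pts(name,uv,d,k=None):
    "pixels+depth -> world"
    c,Km,D,T=k or K(name)
    n=cv2.undistortPoints(np.asarray(uv,float).reshape(-1,1,2),Km,D).reshape(-1,2)
    d=np.asarray(d,float).ravel()
    P=np.c_[n[:,0]*d,-n[:,1]*d,-d]
    return (P-T[:3,3])@T[:3,:3]
def plane(name,uv,z,k=None):
    "pixels -> world at height z"
    c,Km,D,T=k or K(name)
    n=cv2.undistortPoints(np.asarray(uv,float).reshape(-1,1,2),Km,D).reshape(-1,2)
    r=np.c_[n[:,0],-n[:,1],-np.ones(len(n))]@T[:3,:3]; o=-T[:3,:3].T@T[:3,3]
    return o+r*((z-o[2])/r[:,2])[:,None]
def proj(name,X,k=None):
    c,Km,D,T=k or K(name)
    p=np.asarray(X,float).reshape(-1,3)@T[:3,:3].T+T[:3,3]
    return cv2.projectPoints(p*[1,-1,-1],np.zeros(3),np.zeros(3),Km,D)[0].reshape(-1,2)
def save(fn,im): cv2.imwrite(fn,im[:,:,::-1])
E
python3 - <<'E'
from h import *
for n in("top","side"):
    im,d=vision.get_image(n); save(f"pics/{n}0.png",im); np.savez(f"{n}0.npz",im=im,d=d)
    k=K(n); print(n,"campos",-k[3][:3,:3].T@k[3][:3,3],"look",-k[3][2,:3])
    for l in("shaft","shaft_flat","mat","fixture","clamp_pad","handle_grip","side_cutters","marker","steel_dish","stop_face"):
        try: s=nets.silhouettes(n,l)
        except Exception as e: print(l,e); continue
        for r in s[:2]:
            m=r["region"]&(d>0); v,u=np.nonzero(m)
            if len(u)<5: continue
            P=pts(n,np.c_[u,v],d[m],k)
            print(l,round(r["score"],2),r["bbox"],"med",np.median(P,0).round(),"p2",np.percentile(P,2,0).round(),"p98",np.percentile(P,98,0).round())
s=arm.state(); print(s)
E
```

```text
pics
top campos [ 416.85335756  -38.39697444 1142.51229321] look [ 0.16362286  0.01445472 -0.98641706]
shaft 0.65 [207.8, 228.2, 76.2, 19.0] med [591. 128.  26.] p2 [577.  48.   2.] p98 [609. 202.  31.]
shaft_flat 0.49 [258.5, 232.0, 12.7, 13.1] med [594.  83.  26.] p2 [584.  70.  16.] p98 [605.  95.  32.]
shaft_flat 0.3 [401.1, 210.5, 9.6, 15.2] med [ 619. -184.  166.] p2 [ 614. -193.  114.] p98 [ 627. -179.  173.]
mat 0.75 [200.4, 208.2, 97.1, 111.5] med [532. 121.   3.] p2 [438.  31.  -1.] p98 [651. 213.   8.]
fixture 0.69 [336.1, 210.5, 83.9, 76.3] med [ 579. -153.   13.] p2 [ 511. -230.    8.] p98 [648. -74. 121.]
handle_grip 0.66 [398.0, 213.3, 14.1, 11.7] med [ 620. -185.  163.] p2 [ 614. -220.   -1.] p98 [ 665. -179.  173.]
side_cutters 0.64 [200.3, 163.0, 60.4, 31.1] med [731. 169.  11.] p2 [692. 106.  -2.] p98 [751. 223.  16.]
marker 0.65 [324.6, 324.9, 64.3, 8.8] med [ 415. -111.   14.] p2 [ 406. -167.    9.] p98 [425. -47.  20.]
steel_dish 0.75 [331.7, 164.7, 34.9, 31.2] med [725. -88.   8.] p2 [ 692. -119.   -2.] p98 [758. -56.  19.]
stop_face 0.91 [338.4, 212.9, 84.5, 7
[... 1283 characters left out ...]
90829, -0.42702411,  1.55039662,  0.2207882 ,
        1.13828039, -0.21029023]), 'dq': array([ 9.76430264e-05, -7.17504511e-04, -1.09438451e-04, -3.59735568e-04,
       -4.15877258e-04,  6.64055812e-04,  2.63995546e-04]), 'joint_torque': array([ 5.28553865e-04, -5.69378865e+01, -5.81057847e+00, -2.81336439e+01,
        1.26833736e-02,  2.02047217e-03,  4.56986095e-05]), 'tcp_pos': array([ 292.01618767, -580.719808  ,  231.30799468]), 'orientation': array([9.72990541e-01, 2.30844982e-01, 3.48013987e-05, 7.90336221e-06]), 'ft_force': array([-0.03188684, -1.11358501, -0.1684455 ]), 'wrist_torque': array([-0.00112962, -0.00028024,  0.00621658]), 'finger_force': 0.0, 'opening': 85.41166632524748}
```

```bash
python3 -c "
import cv2,numpy as np
a=cv2.imread('pics/top0.png');b=cv2.imread('pics/side0.png')
cv2.imwrite('pics/both0.png',cv2.resize(np.vstack([a,b]),(400,600)))"
```

```text
(no output)
```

View pics/top0.png

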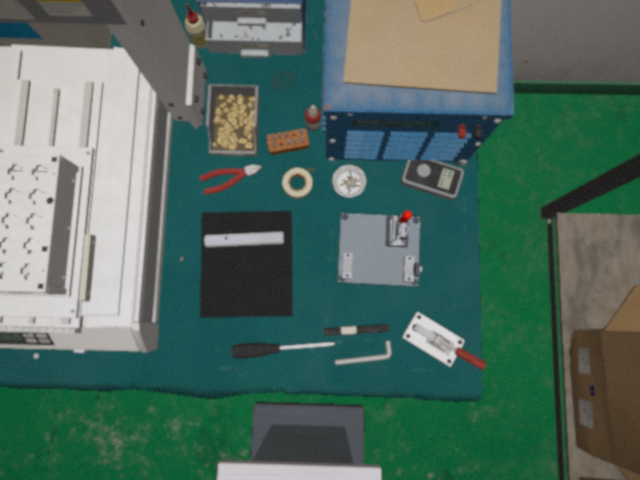

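View pics/side0.png

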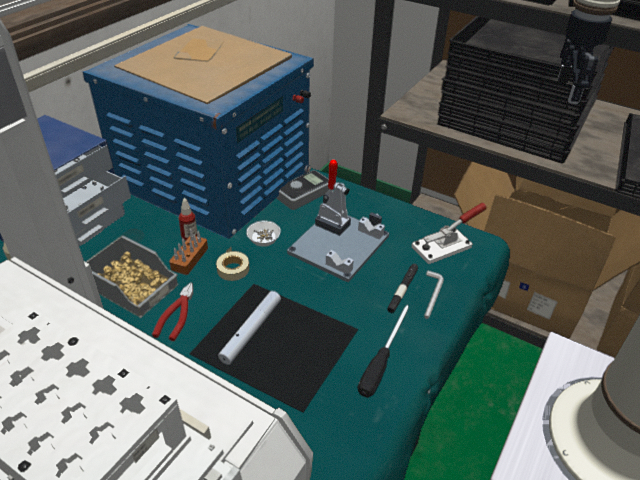

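The top view shows the mat at px (200-292, 211-316), with the shaft along world y at (205-284, 240) and a dark hole near (226, 238). The fixture plate is at (338-421, 213-285). In the side view the hole shows at (238, 335). I'll zoom in on the shaft to look for the flat and work out its orientation.

Run:
```python
from h import *
T=np.load("top0.npz");S=np.load("side0.npz")
a=cv2.resize(T["im"][222:254,196:296],(800,256),interpolation=cv2.INTER_CUBIC)
b=cv2.resize(S["im"][285:370,210:290],(320,340),interpolation=cv2.INTER_CUBIC)
c=cv2.resize(T["im"][205:292,330:430],(391,340),interpolation=cv2.INTER_CUBIC)
o=np.zeros((600,800,3),np.uint8);o[:256]=a;o[258:598,:320]=b;o[258:598,330:721]=c
save("pics/zoom.png",o)
# plate outline from depth
for n,Z in(("top",T),("side",S)):
    k=K(n);d=Z["d"];v,u=np.mgrid[0:480,0:640];P=pts(n,np.c_[u.ravel(),v.ravel()],d.ravel(),k)
    im=Z["im"].reshape(-1,3).astype(int)
    B=(P[:,0]>480)&(P[:,0]<670)&(P[:,1]>-260)&(P[:,1]<-50)
    g=B&(abs(P[:,2]-12)<6)&(im[:,0]>80)
    q=P[g][:,:2].astype(np.float32); print(n,"plate",g.sum(),cv2.minAreaRect(q), np.median(P[g],0))
    # shaft top
    B=(P[:,0]>560)&(P[:,0]<630)&(P[:,1]>30)&(P[:,1]<225)&(P[:,2]>10)
    q=P[B]; print("shaft",cv2.minAreaRect(q[:,:2].astype(np.float32)),np.percentile(q[:,2],[50,90,98]))
    # mat
    B=(P[:,0]>400)&(P[:,0]<700)&(P[:,1]>10)&(P[:,1]<240)&(im.max(1)<45)
    print("mat",cv2.minAreaRect(P[B][:,:2].astype(np.float32)))
k=K("wrist");w=k[3];print("wristcam pos",-w[:3,:3].T@w[:3,3],"look",-w[2,:3],"up",w[1,:3],"fov",k[0]["vfov"])
```

```text
top plate 4188 ((581.0394287109375, -152.39649963378906), (164.6707763671875, 146.2271728515625), 88.17317199707031) [ 576.92587783 -140.90628041   12.30762799]
shaft ((592.4907836914062, 126.51341247558594), (25.504976272583008, 160.63169860839844), 4.062331676483154) [25.72527325 29.4739737  31.50520717]
mat ((544.765869140625, 122.75172424316406), (215.93460083007812, 185.61819458007812), 2.7547342777252197)
side plate 2584 ((578.4114990234375, -150.06253051757812), (166.2035675048828, 145.0016326904297), 88.2040786743164) [ 574.81747672 -135.72249415   12.05005775]
shaft ((590.3786010742188, 127.24073028564453), (25.96112060546875, 163.24685668945312), 4.188858509063721) [25.00696759 28.29165163 29.5709541 ]
mat ((543.2229614257812, 123.64727020263672), (219.92251586914062, 190.52513122558594), 2.6024088859558105)
wristcam pos [ 364.6561656  -544.64139411  374.06552242] look [-0.27844566 -0.14072357 -0.95008678] up [ 0.8494807   0.42549802 -0.31198394] fov 58.75567147936601
```

View pics/zoom.png

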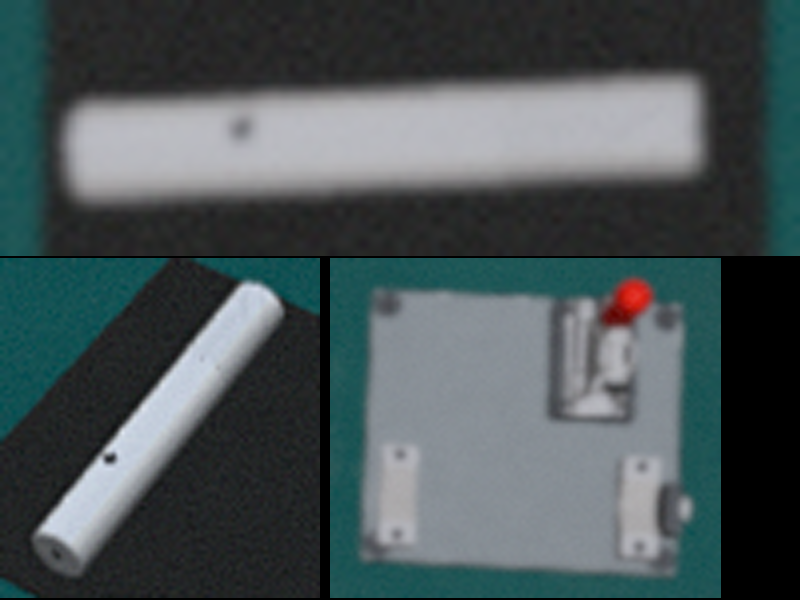

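The zoom shows no blue anywhere. The hole sits about 5 mm to the +x side of the apparent axis, about 15° off straight up, so the flat must be underneath at about -165°. I'll move the wrist camera over the fixture for a finer fix.

Call:
play_rows([
  [[-1,57,-37,-4,0,0,-8],[-1,115,-74,-7,0,0,-16],[-1,172,-111,-11,0,0,-24],[-1,230,-148,-14,0,0,-32],[-1,287,-185,-18,0,0,-41],[-1,345,-222,-22,0,0,-49],[-1,402,-259,-25,0,0,-57],[-1,460,-296,-29,0,0,-65]],
])

```text
t: 2.1
tcp_pos: [546.5, -149.3, 258.2]
orientation: [0.695, 0.719, -0.0, 0.001]
ft_force: [-0.5, -0.7, -0.2]
opening: 85.4
finger_force: 0.0
```

Call:
play_rows([
  [[-1,0,0,0,0,0,0],[-1,0,0,0,0,0,0]],
])

```text
t: 2.35
tcp_pos: [545.6, -150.9, 257.6]
orientation: [0.697, 0.717, -0.0, 0.0]
ft_force: [0.7, -0.7, -0.1]
opening: 85.4
finger_force: 0.0
```

```bash
cat >> h.py <<'E'
def st():
    s=arm.state(); r=R.from_quat(s["orientation"]).as_matrix()
    print("t %.2f"%s["t"],"tcp",s["tcp_pos"].round(1),"head %.2f"%np.degrees(np.arctan2(r[1,0],r[0,0])),"z",r[:,2].round(3),"F",s["ft_force"].round(1),"open %.1f ff %.1f"%(s["opening"],s["finger_force"]),"q",s["qpos"].round(2))
    return s,r
def totool(d,r=None):
    "world shift -> tool axes at the present pose"
    if r is None: r=R.from_quat(arm.state()["orientation"]).as_matrix()
    return (np.asarray(d,float)@r).round(1)
E
python3 - <<'E'
from h import *
st(); k=K("wrist"); im,d=vision.get_image("wrist"); np.savez("w1.npz",im=im,d=d); save("pics/w1.png",im)
v,u=np.mgrid[0:480,0:640];P=pts("wrist",np.c_[u.ravel(),v.ravel()],d.ravel(),k);I=im.reshape(-1,3).astype(int)
ok=(d.ravel()>0)&(P[:,0]>480)&(P[:,0]<670)&(P[:,1]>-260)&(P[:,1]<-50)
g=ok&(abs(P[:,2]-12)<4)&(I[:,0]>80)
print("plate",cv2.minAreaRect(P[g][:,:2].astype(np.float32)),np.median(P[g],0))
q=P[ok&(P[:,2]>30)&(P[:,2]<42)]
for lo,hi in((-130,-60),(-230,-150)):
    b=q[(q[:,1]>lo)&(q[:,1]<hi)&(q[:,0]<590)]; print(len(b),cv2.minAreaRect(b[:,:2].astype(np.float32)),np.median(b,0), b[:,:2].min(0),b[:,:2].max(0))
b=P[ok&(P[:,2]>43)&(P[:,2]<54)&(P[:,0]<575)&(P[:,1]<-200)]; print("stop",len(b),b.min(0),b.max(0)) if len(b) else 0
E
```

```text
t 2.35 tcp [ 545.6 -150.9  257.6] head 91.69 z [-0.    -0.001 -1.   ] F [ 0.7 -0.7 -0.1] open 85.4 ff 0.0 q [ 0.87  0.41 -0.83  1.73  0.33  1.15 -0.02]
plate ((580.5272216796875, -151.21270751953125), (164.1370086669922, 144.47421264648438), 88.4896469116211) [ 576.2288632  -130.62863813   12.18142446]
1003 ((542.2076416015625, -85.40457153320312), (18.26866912841797, 51.318572998046875), 88.43013763427734) [549.05604904 -85.36082858  36.19232216] [516.50553    -95.01633941] [567.88346628 -75.8751553 ]
1180 ((556.3397216796875, -200.21676635742188), (91.61585998535156, 39.085384368896484), 25.900257110595703) [ 549.77660958 -206.5446202    35.74504935] [ 513.27536451 -221.6094331 ] [ 589.94747369 -163.47078295]
stop 314 [ 525.88198816 -231.86188288   43.06469186] [ 551.38165255 -219.5689386    50.42667604]
```

View pics/w1.png

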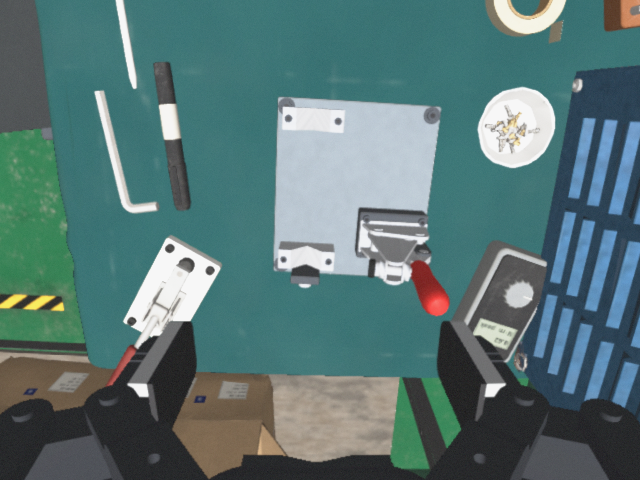

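The wrist view shows the plate at px (275-440, 98-275), with V-blocks at (313, 119) and (305, 255), the stop at (305, 280) and the handle at (430, 290). All of these fit the given sizes. The fixture origin is (540.8, -140.2) with yaw -1.53°. Next I'll look at the shaft up close.

Call:
play_rows([
  [[-1,54,9,10,0,0,-0.4],[-1,108,18,19,0,0,-0.8],[-1,162,27,29,0,0,-1.2],[-1,216,36,39,0,0,-1.6],[-1,270,45,48,0,0,-2.0],[-1,324,54,58,0,0,-2.4],[-1,324,54,58,0,0,-2.4],[-1,324,54,58,0,0,-2.4]],
])

```text
t: 3.4
tcp_pos: [590.4, 172.5, 199.2]
orientation: [0.682, 0.731, -0.001, 0.0]
ft_force: [-0.3, -0.5, -0.4]
opening: 85.6
finger_force: 0.0
```

```bash
cat > shaft.py <<'E'
from h import *
import sys
def measure(tag,pic=True):
    s,r=st(); k=K("wrist"); im,d=vision.get_image("wrist"); np.savez(tag+".npz",im=im,d=d); save(f"pics/{tag}.png",im)
    v,u=np.mgrid[0:480,0:640];P=pts("wrist",np.c_[u.ravel(),v.ravel()],d.ravel(),k);I=im.reshape(-1,3).astype(int)
    ok=(d.ravel()>0)&(P[:,0]>430)&(P[:,0]<670)&(P[:,1]>20)&(P[:,1]<235)&(P[:,2]>8)&(P[:,2]<33)
    q=P[ok].astype(np.float32); lab=(ok.reshape(480,640)).astype(np.uint8)
    n,L,stt,_=cv2.connectedComponentsWithStats(lab); j=1+np.argmax(stt[1:,4]); m=(L==j).ravel(); q=P[m]
    (cx,cy),wh,a=cv2.minAreaRect(q[:,:2].astype(np.float32)); print("rect",cx,cy,wh,a,"ztop",np.percentile(q[:,2],[90,97]))
    # cylinder fit: unknown x0,z0,slope for fixed radius 12.5
    from scipy.optimize import least_squares
    up=q[q[:,2]>17]
    f=lambda p:np.hypot((up[:,0]-p[0]-p[2]*(up[:,1]-125))/np.hypot(1,p[2]),up[:,2]-p[1]-p[3]*(up[:,1]-125))-12.5
    p=least_squares(f,[cx,15.5,0,0],loss="soft_l1",f_scale=1).x
    yy=q[:,1]; y0,y1=np.percentile(yy,[.3,99.7]); print("axis x at y=125: %.1f z0 %.1f slope %.4f (heading %.2f) zs %.3f rms %.2f"%(p[0],p[1],p[2],90-np.degrees(np.arctan(p[2])),p[3],np.sqrt(np.mean(f(p)**2))),"y range",y0,y1)
    ym=(y0+y1)/2; c=np.array([p[0]+p[2]*(ym-125),ym]); ay=np.array([p[2],1])/np.hypot(1,p[2]); ax=np.array([ay[1],-ay[0]])
    print("centre",c.round(1))
    dark=m&(I.max(1)<100)
    blue=m&(I[:,2]-I[:,0]>30)
    for nm,g in(("dark",dark),("blue",blue)):
        X=P[g]; 
        if len(X)<4: print(nm,len(X)); continue
        sy=(X[:,:2]-c)@ay; sx=(X[:,:2]-c)@ax; h=X[:,2]-p[1]
        if nm=="dark": w=(abs(sy-36)<6)&(abs(sx)<11.5)
        else: w=abs(sy+44)<20
        if w.sum()<3: print(nm,len(X),"none in place"); continue
        print(nm,w.sum(),"sx %.2f [%.1f %.1f] sy %.2f h %.2f"%(sx[w].mean(),*np.percentile(sx[w],[3,97]),sy[w].mean(),h[w].mean()))
        # pixel centroid intersected with the cylinder
        idx=np.nonzero(g)[0][w]; uv=np.c_[idx%640,idx//640].mean(0); print("  px",uv.round(1))
        rad=12.4 if nm=="dark" else 9
        Z=p[1]+rad
        for _ in range(30):
            X0=plane("wrist",[uv],Z,k)[0]; s_=(X0[:2]-c)@ax
            Z=p[1]+np.sqrt(max(rad**2-min(s_**2,rad**2),0)) if nm=="dark" else p[1]+rad*np.cos(np.arctan2(s_,max(Z-p[1],.1)))
        print("  at sx %.2f -> angle from up %.1f deg (+ toward +x)"%(s_,np.degrees(np.arctan2(s_,Z-p[1]))))
if __name__=="__main__": measure(sys.argv[1])
E
python3 shaft.py w2
```

```text
t 3.40 tcp [590.4 172.5 199.2] head 93.95 z [-0.001 -0.002 -1.   ] F [-0.3 -0.5 -0.4] open 85.6 ff 0.0 q [ 0.27  0.57 -0.83  1.66  0.46  1.11 -0.62]
rect 592.8287963867188 127.28825378417969 (25.02513313293457, 160.60215759277344) 4.054627895355225 ztop [28.29735263 28.84359127]
axis x at y=125: 593.0 z0 15.6 slope -0.0714 (heading 94.08) zs -0.002 rms 0.72 y range 48.477358138417905 207.56654367549095
centre [592.8 128. ]
dark 25 sx 2.54 [0.9 4.2] sy 34.97 h 12.38
  px [317.1 223.3]
  at sx 2.54 -> angle from up 11.8 deg (+ toward +x)
blue 0
```

View pics/w2.png

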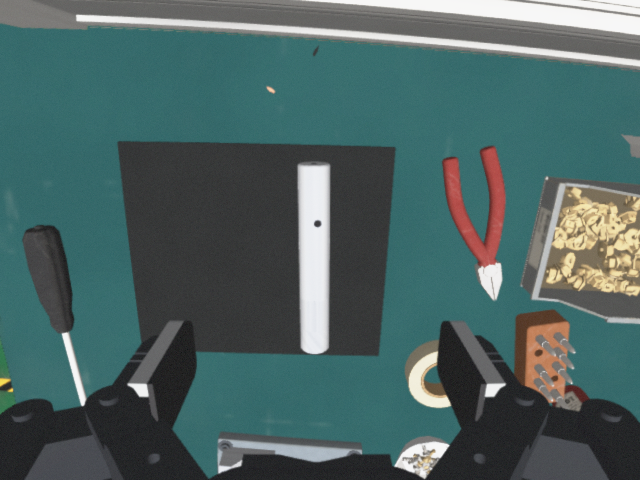

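The wrist view shows the shaft at px (300-330, 163-352), with its hole at (317, 223), 11.8° toward +x. No blue shows, so the flat faces 168° away. I'll cage the shaft between part-open fingers and roll it about 41.8 mm toward -x.

Call:
play_rows([
  [[-1,-15,0,60,0,0,0],[-1,-30,0,120,0,0,0],[-1,-44.8,-0.7,170,0,0,0],[-1,-44.8,-0.7,185,0,0,0],[-0.2,-44.8,-0.7,191,0,0,0],[0,-44.8,-0.7,194,0,0,0],[0.2,-44.8,-0.7,194,0,0,0],[0.2,-44.8,-0.7,194,0,0,0]],
], grip_force=20)

```text
t: 4.45
tcp_pos: [593.5, 130.6, 7.0]
orientation: [0.681, 0.732, 0.001, 0.001]
ft_force: [-0.4, 0.2, 0.1]
opening: 34.3
finger_force: 0.0
```

```bash
python3 shaft.py w3
```

```text
t 4.45 tcp [593.5 130.6   7. ] head 94.12 z [ 0.002  0.    -1.   ] F [-0.4  0.2  0.1] open 34.3 ff 0.0 q [ 0.23  0.8  -0.66  1.78  0.67  0.8  -0.71]
rect 591.3887329101562 142.485107421875 (25.029237747192383, 129.22140502929688) 3.9328818321228027 ztop [28.29105163 28.75986103]
axis x at y=125: 592.6 z0 15.7 slope -0.0701 (heading 94.01) zs -0.001 rms 0.53 y range 83.71184090983076 207.0575514992755
centre [591.2 145.4]
dark 290 none in place
blue 0
```

View pics/w3.png

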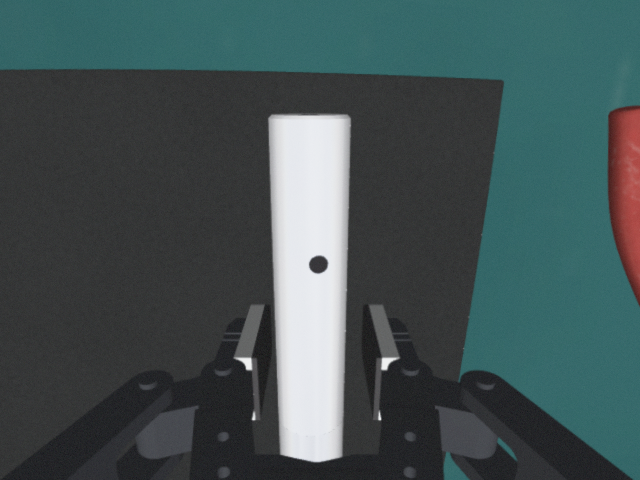

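The close view shows the shaft centred between the fingers, at px (270-350, 115-460), with the hole at (318, 264). I'll start a slow roll toward -x.

Call:
play_rows([
  [[0.3,0,-2,0,0,0,0],[0.3,0,-4,0,0,0,0],[0.3,0,-6,0,0,0,0],[0.3,0,-8,0,0,0,0],[0.3,0,-10,0,0,0,0],[0.3,0,-12,0,0,0,0],[0.3,0,-14,0,0,0,0],[0.3,0,-16,0,0,0,0]],
])

```text
t: 5.5
tcp_pos: [576.5, 128.9, 5.7]
orientation: [0.681, 0.732, -0.0, -0.0]
ft_force: [1.7, -0.3, -0.2]
opening: 30.1
finger_force: 0.2
```

```bash
sed -i 's/ym=(y0+y1)\/2;/ym=y1-79.5;/' shaft.py; python3 shaft.py w4
```

```text
t 5.50 tcp [576.5 128.9   5.7] head 94.09 z [-0. -0. -1.] F [ 1.7 -0.3 -0.2] open 30.1 ff 0.2 q [ 0.23  0.78 -0.66  1.83  0.67  0.77 -0.72]
rect 585.739990234375 142.0784912109375 (38.6473274230957, 129.3018035888672) 3.9959192276000977 ztop [28.32601099 28.8745016 ]
axis x at y=125: 580.3 z0 15.7 slope -0.0718 (heading 94.11) zs -0.001 rms 2.06 y range 83.43366513592917 206.14387688189927
centre [580.2 126.6]
dark 166 sx -8.90 [-10.8 -6.9] sy 35.67 h 9.09
  px [295.8 260.1]
  at sx -8.91 -> angle from up -46.0 deg (+ toward +x)
blue 0
```

The roll matches the no-slip figure: 12.3 mm gave 58°. Another 29 mm is needed.

Call:
play_rows([
  [[0.3,0,-2,0,0,0,0],[0.3,0,-4,0,0,0,0],[0.3,0,-6,0,0,0,0],[0.3,0,-8,0,0,0,0],[0.3,0,-10,0,0,0,0],[0.3,0,-12,0,0,0,0],[0.3,0,-14,0,0,0,0],[0.3,0,-16,0,0,0,0]],
])

```text
t: 6.55
tcp_pos: [560.6, 127.7, 5.7]
orientation: [0.681, 0.732, 0.0, 0.0]
ft_force: [-0.6, -0.2, 0.8]
opening: 29.9
finger_force: 0.2
```

Call:
play_rows([
  [[0.3,0,-2,0,0,0,0],[0.3,0,-4,0,0,0,0],[0.3,0,-6,0,0,0,0],[0.3,0,-8,0,0,0,0],[0.3,0,-10,0,0,0,0],[0.3,0,-11,0,0,0,0],[0.3,0,-11.5,0,0,0,0],[0.3,0,-11.5,0,0,0,0]],
])

```text
t: 7.55
tcp_pos: [549.2, 126.9, 5.7]
orientation: [0.681, 0.732, -0.0, -0.0]
ft_force: [1.0, 0.0, 0.4]
opening: 30.0
finger_force: 0.1
```

```bash
python3 shaft.py w5
```

```text
t 7.55 tcp [549.2 126.9   5.7] head 94.09 z [-0. -0. -1.] F [1.  0.  0.4] open 30.0 ff 0.1 q [ 0.24  0.75 -0.67  1.9   0.67  0.74 -0.75]
rect 558.4649047851562 140.28878784179688 (38.74455261230469, 128.97177124023438) 3.98842191696167 ztop [28.3320279  28.90814631]
axis x at y=125: 552.8 z0 15.6 slope -0.0712 (heading 94.07) zs 0.002 rms 2.11 y range 80.46371182840633 204.1885353803995
centre [552.8 124.7]
dark 231 sx 1.91 [-0.5 4.3] sy 35.61 h 12.58
  px [331.  264.1]
  at sx 1.92 -> angle from up 8.9 deg (+ toward +x)
blue 1140 sx 1.18 [-6.7 9.4] sy -38.32 h 9.20
  px [326.4 446.7]
  at sx 1.16 -> angle from up 7.4 deg (+ toward +x)
```

View pics/w5.png

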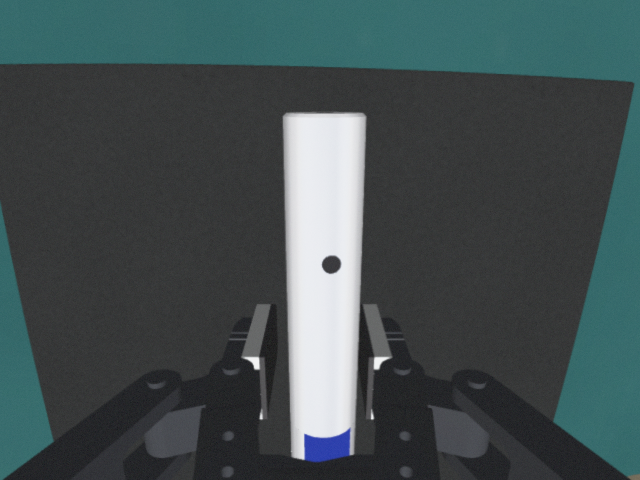

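The blue flat now shows at px (304-351, 430-460) and the hole at (331, 264). Both read about +8.7°, so another 1.9 mm of roll is needed.

Call:
play_rows([
  [[0.3,0,-1,0,0,0,0],[0.3,0,-1.9,0,0,0,0],[0.3,0,-1.9,0,0,0,0],[0.3,0,-1.9,0,0,0,0]],
])

```text
t: 8.1
tcp_pos: [547.1, 126.7, 5.6]
orientation: [0.681, 0.732, -0.0, -0.0]
ft_force: [1.0, -0.1, 0.1]
opening: 29.7
finger_force: 0.0
```

```bash
cat > ang.py <<'E'
from h import *
import sys
def ang(tag):
    "hole and flat angle from image edges of the shaft"
    s,r=st(); k=K("wrist"); im,d=vision.get_image("wrist"); save(f"pics/{tag}.png",im); np.savez(tag+".npz",im=im,d=d)
    I=im.astype(int); mx=I.max(2); f=k[1][0,0]
    def edges(v,u0):
        row=(mx[v]>105)|(I[v,:,2]-I[v,:,0]>40); row[u0-30:u0+30]=True
        a=u0
        while row[a-1]: a-=1
        b=u0
        while row[b+1]: b+=1
        return a,b
    hole=np.zeros_like(mx,np.uint8); hole[180:300,270:380]=(mx[180:300,270:380]<100)
    n,L,S,C=cv2.connectedComponentsWithStats(hole)
    js=[j for j in range(1,n) if 100<S[j,4]<600 and S[j,2]<32 and S[j,3]<32]
    for j in js:
        u,v=C[j]; a,b=edges(int(round(v)),int(round(u))); c=(a+b)/2; h=(b-a+1)/2
        # tangent half-angle perspective: circle of 12.5 at lateral distance
        off=(u-c)/h; print("hole px",u.round(1),v.round(1),"edges",a,b,"angle about %.1f"%(np.degrees(np.arcsin(off))-np.degrees((c-k[0]["cx"])/f)))
    bl=(I[:,:,2]-I[:,:,0]>60); v,u=np.nonzero(bl[380:]); v=v+380
    if len(v)>50:
        for vv in range(v.min()+8,v.max()-1,6):
            uu=np.nonzero(bl[vv])[0]; a,b=edges(vv,int(uu.mean())); c=(a+b)/2;h=(b-a+1)/2; e=(uu.min()+uu.max())/2
            print("flat row",vv,uu.min(),uu.max(),"edges",a,b,"angle %.1f"%(np.degrees(np.arcsin((e-c)/h*12.5/9))-np.degrees((c-k[0]["cx"])/f)))
    w=k[3]; print("cam look",-w[2,:3].round(3))
ang(sys.argv[1])
E
python3 ang.py w6
```

```text
t 8.10 tcp [547.1 126.7   5.6] head 94.09 z [-0. -0. -1.] F [ 1.  -0.1  0.1] open 29.7 ff 0.0 q [ 0.24  0.74 -0.67  1.9   0.67  0.74 -0.75]
hole px 324.1 264.4 edges 286 360 angle about 0.8
flat row 439 300 346 edges 291 354 angle 0.4
flat row 445 300 345 edges 291 353 angle 0.5
flat row 451 300 345 edges 291 353 angle 0.5
flat row 457 300 340 edges 290 349 angle 0.9
cam look [ 0.023 -0.313 -0.95 ]
```

Hole and flat both read within about 0.7° of upright. I'll back the fingers off so the shaft lies free, and centre over the grip point.

Call:
play_rows([
  [[0.1,0,1.2,0,0,0,0],[0.1,0,2.4,0,0,0,0],[0.1,5,2.4,0,0,0,0],[0.1,11,2.4,0,0,0,0],[0.1,16,2.4,0,0,0,0],[0.1,16,2.4,0,0,0,0],[0.1,16,2.4,0,0,0,0],[0.1,16,2.4,0,0,0,0]],
])

```text
t: 9.15
tcp_pos: [548.6, 142.6, 5.7]
orientation: [0.682, 0.732, -0.0, 0.0]
ft_force: [-0.4, -0.1, 0.9]
opening: 38.3
finger_force: 0.0
```

```bash
python3 ang.py w7
python3 - <<'E'
from h import *
Z=np.load("w7.npz"); im=Z["im"].astype(int)
k=K("wrist")
# axis position at rows clear of fingers, from edges at height of the axis
for v in (140,180,220):
    row=im[v].max(1)>105; u=np.nonzero(row[240:420])[0]+240; 
    a=plane("wrist",[[u.min(),v],[u.max(),v]],15.6,k); print(v,u.min(),u.max(),a.round(1).tolist())
E
```

```text
t 9.15 tcp [548.6 142.6   5.7] head 94.07 z [-0. -0. -1.] F [-0.4 -0.1  0.9] open 38.3 ff 0.0 q [ 0.21  0.75 -0.67  1.89  0.67  0.74 -0.77]
cam look [ 0.023 -0.313 -0.949]Traceback (most recent call last):
  File "<stdin>", line 7, in <module>
    return umr_minimum(a, axis, None, out, keepdims, initial, where)
ValueError: zero-size array to reduction operation minimum which has no identity
```

View pics/w7.png

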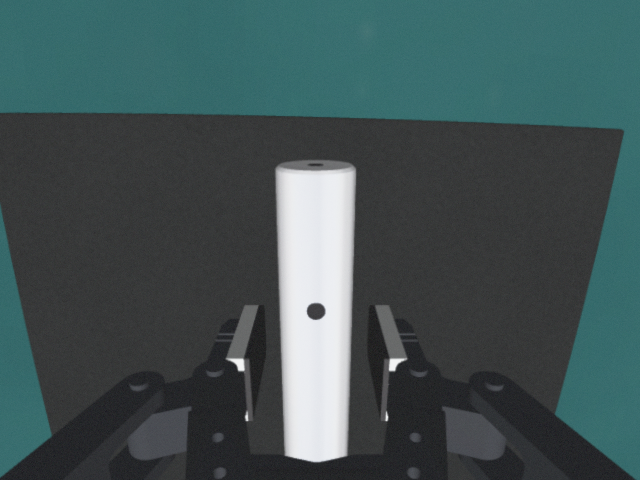

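The shaft lies free and centred between the pads, at px (279-354) against a pad mid of about 317, and the hole at (316, 311) is on the axis line. Now grip it.

Call:
play_rows([
  [[0.25,0,0,0,0,0,0],[0.35,0,0,0,0,0,0],[0.42,0,0,0,0,0,0],[0.5,0,0,0,0,0,0],[0.6,0,0,0,0,0,0],[0.8,0,0,0,0,0,0],[0.8,0,0,0,0,0,0]],
], grip_force=60)

```text
t: 10.07
tcp_pos: [548.6, 142.8, 6.0]
orientation: [0.681, 0.732, -0.0, 0.0]
ft_force: [-1.4, -2.3, 6.6]
opening: 22.9
finger_force: 58.7
```

```bash
sed -i 's/180:300,270:380/180:340,285:350/g' ang.py; python3 ang.py w8
```

```text
t 10.07 tcp [548.6 142.8   6. ] head 94.09 z [ 0. -0. -1.] F [-1.4 -2.3  6.6] open 22.9 ff 58.7 q [ 0.21  0.75 -0.67  1.89  0.67  0.74 -0.77]
hole px 316.7 311.1 edges 280 351 angle about 2.0
cam look [ 0.024 -0.313 -0.949]
```

Call:
play_rows([
  [[0.8,0,0,-3,0,0,0],[0.8,0,0,-8,0,0,0],[0.8,0,0,-20,0,0,0],[0.8,0,0,-40,0,0,0],[0.8,0,0,-65,0,0,0],[0.8,0,0,-89,0,0,0],[0.8,0,0,-89,0,0,0],[0.8,0,0,-89,0,0,0]],
])

```text
t: 11.12
tcp_pos: [548.4, 142.5, 94.6]
orientation: [0.682, 0.732, -0.0, 0.0]
ft_force: [-0.3, -0.6, -2.7]
opening: 23.0
finger_force: 59.1
```

```bash
python3 ang.py w9
python3 - <<'E'
from h import *
Z=np.load("w9.npz"); im,d=Z["im"].astype(int),Z["d"]; s,r=st(); k=K("wrist")
v,u=np.mgrid[0:480,0:640];P=pts("wrist",np.c_[u.ravel(),v.ravel()],d.ravel(),k)
m=(im.max(2)>150).ravel()&(d.ravel()>0)&(u.ravel()>240)&(u.ravel()<400)
L=(P-s["tcp_pos"])@r   # tool frame
L=L[m&(abs(L[:,1])<13)&(L[:,2]>-40)&(L[:,2]<5)]
print("far end tool x",np.percentile(L[:,0],[97,99,99.7]),"top z",[ (a,np.percentile(L[(abs(L[:,0]-a)<4)&(abs(L[:,1])<3),2],50).round(1)) for a in(15,30,45,57)],"mid y",[(a,((lambda q:(q.min()+q.max())/2)(L[abs(L[:,0]-a)<4,1])).round(1)) for a in(15,30,45,57)])
E
```

```text
t 11.12 tcp [548.4 142.5  94.6] head 94.08 z [ 0.    -0.001 -1.   ] F [-0.3 -0.6 -2.7] open 23.0 ff 59.1 q [ 0.28  0.62 -0.77  1.86  0.55  0.88 -0.69]
hole px 316.8 311.4 edges 281 352 angle about 0.4
cam look [ 0.023 -0.313 -0.949]
t 11.18 tcp [548.  142.4  94.1] head 94.08 z [-0.001 -0.001 -1.   ] F [ 0.6  0.1 -3.3] open 23.2 ff 59.1 q [ 0.28  0.62 -0.77  1.86  0.55  0.88 -0.69]
far end tool x [59.12841898 60.53642704 60.9877763 ] top z [(15, np.float64(-22.0)), (30, np.float64(-22.1)), (45, np.float64(-22.2)), (57, np.float64(-22.3))] mid y [(15, np.float64(-0.1)), (30, np.float64(0.7)), (45, np.float64(0.8)), (57, np.float64(0.9))]
```

The shaft is held level, its centre 18.8 mm from the TCP and the flat still upright. Now across to the fixture.

Call:
play_rows([
  [[0.8,-30,-3,0,0,0,0.6],[0.8,-76,-7.6,0,0,0,1.6],[0.8,-122,-12.2,0,0,0,2.6],[0.8,-168,-16.8,0,0,0,3.6],[0.8,-214,-21.4,0,0,0,4.6],[0.8,-245,-24.5,0,0,0,5.3],[0.8,-259.8,-26,0,0,0,5.6],[0.8,-259.8,-26,0,0,0,5.6]],
])

```text
t: 12.18
tcp_pos: [540.7, -118.4, 94.0]
orientation: [0.717, 0.697, -0.0, -0.001]
ft_force: [0.7, 0.7, -2.9]
opening: 23.1
finger_force: 59.1
```

Run:
```python
from h import *
s,r=st(); O=np.array([540.75,-140.3]); a=np.radians(-1.53); c=s["tcp_pos"]-18.8*r[:,0]; c[2]+=9.5
e=c[:2]-O; print("shaft centre in fixture",(e@[np.cos(a),np.sin(a)]).round(2),(e@[-np.sin(a),np.cos(a)]).round(2),c[2].round(1))
im,d=vision.get_image("wrist"); save("pics/w10.png",im)
im2,_=vision.get_image("side"); o=np.zeros((480,800,3),np.uint8); o[:,:480]=im[:,80:560]; o[:320,480:]=cv2.resize(im2[130:330,240:440],(320,320)); save("pics/m10.png",o)
```

```text
t 12.18 tcp [ 540.7 -118.4   94. ] head 88.41 z [-0.001  0.001 -1.   ] F [ 0.7  0.7 -2.9] open 23.1 ff 59.1 q [ 0.74  0.59 -0.74  1.89  0.52  0.86 -0.29]
shaft centre in fixture -0.65 3.06 103.5
```

View pics/m10.png

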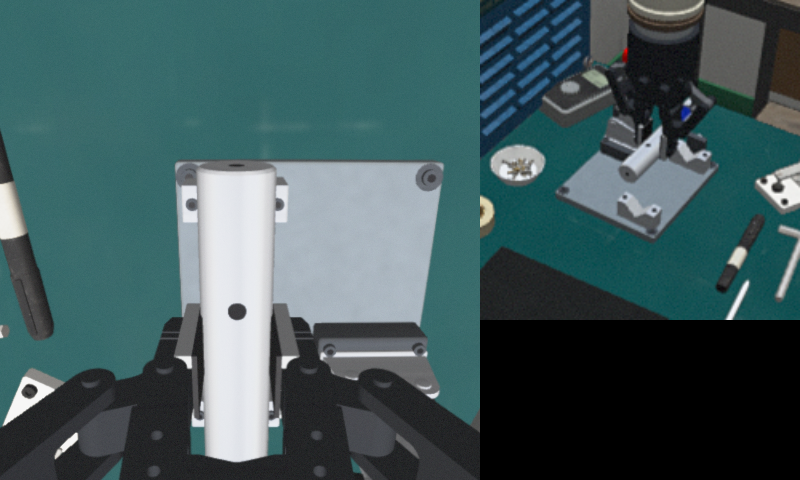

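The shaft is aligned over both V-blocks, with the hole at (237, 311) and the V-block at (235, 203) centred under it. I'll descend to just above the seat.

Call:
play_rows([
  [[0.8,0,0.5,15,0,0,0],[0.8,0,0.5,30,0,0,0],[0.8,0,0.5,42,0,0,0],[0.8,0,0.5,51,0,0,0],[0.8,0,0.5,57,0,0,0],[0.8,0,0.5,60,0,0,0],[0.8,0,0.5,60,0,0,0],[0.8,0,0.5,60,0,0,0]],
])

```text
t: 13.28
tcp_pos: [542.0, -118.2, 35.1]
orientation: [0.716, 0.698, 0.0, 0.0]
ft_force: [-1.0, -0.2, -2.6]
opening: 23.0
finger_force: 59.1
```

Call:
play_rows([
  [[0.8,0,0,1,0,0,0],[0.8,0,0,2,0,0,0],[0.8,0,0,2.5,0,0,0],[0.8,0,0,2.5,0,0,0]],
])

```text
t: 13.78
tcp_pos: [541.6, -118.1, 32.2]
orientation: [0.716, 0.698, -0.0, 0.0]
ft_force: [-0.5, -0.1, -2.4]
opening: 22.9
finger_force: 59.1
```

Call:
play_rows([
  [[0.8,0,0,0.7,0,0,0],[0.8,0,0,1.3,0,0,0],[0.8,0,0,1.6,0,0,0],[0.8,0,0,1.6,0,0,0]],
])

```text
t: 14.28
tcp_pos: [541.7, -118.2, 32.0]
orientation: [0.716, 0.698, -0.001, 0.0]
ft_force: [-4.6, 0.1, 12.0]
opening: 22.8
finger_force: 60.7
```

The shaft touches the +x V face (Fx -4.6 N). I'll ease it 0.9 mm toward -x.

Call:
play_rows([
  [[0.8,0,-0.5,0,0,0,0],[0.8,0,-0.9,0,0,0,0],[0.8,0,-0.9,0,0,0,0]],
])

```text
t: 14.65
tcp_pos: [541.7, -118.2, 32.0]
orientation: [0.716, 0.698, 0.0, 0.001]
ft_force: [-2.3, -0.1, 9.1]
opening: 23.0
finger_force: 60.4
```

```bash
cat > seat.py <<'E'
from h import *
import sys
s,r=st(); k=K("wrist"); im,d=vision.get_image("wrist"); save(f"pics/{sys.argv[1]}.png",im)
O=np.array([540.75,-140.3]); a=np.radians(-1.53)
v,u=np.mgrid[0:480,0:640];P=pts("wrist",np.c_[u.ravel(),v.ravel()],d.ravel(),k)
F=np.c_[(P[:,:2]-O)@[np.cos(a),np.sin(a)],(P[:,:2]-O)@[-np.sin(a),np.cos(a)],P[:,2]]
ok=(d.ravel()>0)&(abs(F[:,0])<40)
for y in(-75,-60,-30,35,45,70,78):
    q=F[ok&(abs(F[:,1]-y)<2)&(F[:,2]>42)&(abs(F[:,0])<14)]
    if len(q)>20: print("y",y,"top %.1f"%np.percentile(q[:,2],95),"x mid %.2f"%np.mean(np.percentile(q[:,0],[1,99])),len(q))
q=F[ok&(abs(F[:,1]-55)<8)&(abs(F[:,2]-36.5)<3)&(abs(F[:,0])>16)]; print("vtop",np.median(q[:,2]) if len(q) else None,len(q))
q=F[ok&(abs(F[:,0])>22)&(abs(F[:,1]-30)<10)]; print("plate",np.median(q[:,2]))
q=F[ok&(F[:,2]>42)&(abs(F[:,0])<8)]; print("end y",np.percentile(q[:,1],[99,99.8]))
q=F[ok&(F[:,2]>43)&(F[:,2]<52)&(abs(F[:,0])<12)&(F[:,1]<-78)]; print("stop",len(q),q[:,1].max() if len(q) else 0)
E
python3 seat.py w11; python3 ang.py w11b
```

```text
t 14.65 tcp [ 541.7 -118.2   32. ] head 88.50 z [ 0.002 -0.001 -1.   ] F [-2.3 -0.1  9.1] open 23.0 ff 60.4 q [ 0.68  0.68 -0.67  1.92  0.61  0.75 -0.36]
y 35 top 112.1 x mid 0.00 2573
y 45 top 54.6 x mid 1.18 853
y 70 top 54.7 x mid 1.15 1007
y 78 top 54.6 x mid 1.22 1066
vtop 36.808402899619715 2357
plate 85.43657571635194
end y [83.56223424 83.70168522]
stop 0 0
t 14.70 tcp [ 541.6 -118.1   32. ] head 88.50 z [ 0.002 -0.001 -1.   ] F [-3.2 -0.2  9.7] open 22.8 ff 60.4 q [ 0.68  0.68 -0.67  1.92  0.61  0.75 -0.36]
hole px 316.4 311.0 edges 280 351 angle about 1.5
cam look [-0.006 -0.314 -0.949]
```

The shaft is still 1.2 mm off to +x and 1.8 mm high. I'll lift slightly, shift it and lower again.

Call:
play_rows([
  [[0.8,0,0,-1.5,0,0,0],[0.8,0,-0.7,-1.5,0,0,0],[0.8,0,-0.7,-1.5,0,0,0],[0.8,0,-0.7,-0.5,0,0,0],[0.8,0,-0.7,0.3,0,0,0],[0.8,0,-0.7,0.6,0,0,0],[0.8,0,-0.7,0.6,0,0,0]],
])

```text
t: 15.62
tcp_pos: [540.0, -118.0, 30.4]
orientation: [0.716, 0.698, -0.0, 0.0]
ft_force: [-3.5, 1.3, 4.8]
opening: 22.7
finger_force: 59.7
```

```bash
python3 seat.py w12
```

```text
t 15.62 tcp [ 540.  -118.    30.4] head 88.49 z [-0. -0. -1.] F [-3.5  1.3  4.8] open 22.7 ff 59.7 q [ 0.68  0.68 -0.67  1.92  0.61  0.75 -0.36]
y 35 top 110.4 x mid 0.02 2626
y 45 top 53.0 x mid -0.48 834
y 70 top 53.2 x mid -0.47 999
y 78 top 52.9 x mid -0.49 1054
vtop 36.83223709126899 2414
plate 83.61866363649705
end y [83.67905704 83.81767913]
stop 0 0
```

It is seated. I'll slide it along -y toward the stop while still holding it.

Call:
play_rows([
  [[0.8,-0.8,0,0,0,0,0],[0.8,-1.6,0,0,0,0,0],[0.8,-2.4,0,0,0,0,0],[0.8,-3.0,0,0,0,0,0],[0.8,-3.3,0,0,0,0,0],[0.8,-3.3,0,0,0,0,0]],
])

```text
t: 16.42
tcp_pos: [540.0, -118.1, 30.4]
orientation: [0.716, 0.698, 0.001, -0.001]
ft_force: [-3.4, 6.8, 6.3]
opening: 22.7
finger_force: 59.9
```

Call:
play_rows([
  [[0.8,-0.3,0,0,0,0,0],[0.8,-0.6,0,0,0,0,0],[0.8,-0.6,0,0,0,0,0]],
])

```text
t: 16.8
tcp_pos: [540.0, -118.2, 30.4]
orientation: [0.716, 0.699, 0.001, -0.001]
ft_force: [-3.4, 6.9, 6.1]
opening: 22.9
finger_force: 59.9
```

Stiction holds it under the press of about 9 N. I'll relieve the side and down forces while keeping a mild push toward the stop.

Call:
play_rows([
  [[0.8,2.4,0,0,0,0,0],[0.8,2.4,-0.4,0,0,0,0],[0.8,2.4,-0.6,-0.5,0,0,0],[0.8,2.4,-0.6,-0.5,0,0,0]],
])

```text
t: 17.3
tcp_pos: [539.9, -119.6, 30.5]
orientation: [0.716, 0.698, 0.0, 0.0]
ft_force: [-0.2, 2.1, -0.9]
opening: 22.7
finger_force: 59.3
```

```bash
python3 seat.py w13
```

```text
t 17.30 tcp [ 539.9 -119.6   30.5] head 88.49 z [ 0.001  0.    -1.   ] F [-0.2  2.1 -0.9] open 22.7 ff 59.3 q [ 0.69  0.68 -0.67  1.92  0.61  0.75 -0.36]
y 35 top 112.6 x mid 0.04 1315
y 45 top 53.0 x mid -0.50 851
y 70 top 53.1 x mid -0.51 1020
y 78 top 53.0 x mid -0.50 1073
vtop 36.80335393381002 2427
plate 83.22595228037008
end y [82.15765306 82.31129743]
stop 0 0
```

Call:
play_rows([
  [[0.8,-0.7,0,0,0,0,0],[0.8,-1.4,0,0,0,0,0],[0.8,-2.0,0,0,0,0,0],[0.8,-2.6,0,0,0,0,0],[0.8,-2.6,0,0,0,0,0]],
])

```text
t: 17.98
tcp_pos: [539.7, -121.8, 30.6]
orientation: [0.716, 0.698, 0.0, 0.0]
ft_force: [3.0, 3.4, -1.2]
opening: 23.0
finger_force: 59.1
```

```bash
python3 seat.py w14; python3 ang.py w14b
```

```text
t 17.98 tcp [ 539.7 -121.8   30.6] head 88.50 z [ 0.001  0.001 -1.   ] F [ 3.   3.4 -1.2] open 23.0 ff 59.1 q [ 0.69  0.68 -0.67  1.92  0.61  0.75 -0.36]
y -30 top 47.7 x mid -0.71 56
y 35 top 115.5 x mid 0.00 4051
y 45 top 53.1 x mid -0.48 854
y 70 top 53.3 x mid -0.61 1034
y 78 top 53.1 x mid -0.65 1337
vtop 36.80683684115209 2447
plate 82.57498290253493
end y [79.90633998 80.03525931]
stop 0 0
t 18.02 tcp [ 539.7 -121.8   30.6] head 88.50 z [ 0.001  0.    -1.   ] F [ 2.8  3.  -0.9] open 23.0 ff 59.1 q [ 0.69  0.68 -0.67  1.92  0.61  0.75 -0.36]
hole px 316.6 310.8 edges 281 352 angle about 0.2
cam look [-0.006 -0.313 -0.95 ]
```

Call:
play_rows([
  [[0.8,-0.4,0.3,0,0,0,0],[0.8,-0.8,0.3,0,0,0,0],[0.8,-0.8,0.3,0,0,0,0]],
])

```text
t: 18.45
tcp_pos: [539.7, -121.8, 30.6]
orientation: [0.716, 0.698, 0.0, -0.0]
ft_force: [1.9, 5.4, -0.6]
opening: 23.1
finger_force: 59.2
```

The shaft is hard against the stop: the force rises with no motion. I'll release it gently.

Call:
play_rows([
  [[0.44,0,0,0,0,0,0],[0.4,0,0,0,0,0,0],[0.3,0,0,0,0,0,0],[0.1,0,0,0,0,0,0],[0,0,0,0,0,0,0],[0,0,0,0,0,0,0]],
], grip_force=20)

```text
t: 19.2
tcp_pos: [539.5, -123.1, 30.5]
orientation: [0.716, 0.698, -0.0, 0.0]
ft_force: [-0.3, -0.9, -0.1]
opening: 43.0
finger_force: 0.0
```

```bash
python3 seat.py w15; python3 ang.py w15b
```

```text
t 19.20 tcp [ 539.5 -123.1   30.5] head 88.48 z [-0. -0. -1.] F [-0.3 -0.9 -0.1] open 43.0 ff 0.0 q [ 0.69  0.68 -0.67  1.92  0.61  0.75 -0.35]
y -30 top 49.8 x mid -0.92 100
y 35 top 115.7 x mid 0.03 1293
y 45 top 53.0 x mid -0.61 865
y 70 top 53.0 x mid -0.42 1035
y 78 top 53.0 x mid -0.46 1249
vtop 36.79418234480452 2499
plate 76.90205658011412
end y [79.96146944 80.10230233]
stop 0 0
t 19.25 tcp [ 539.6 -123.1   30.5] head 88.48 z [-0. -0. -1.] F [ 0.4 -0.1 -0. ] open 42.7 ff 0.0 q [ 0.69  0.68 -0.67  1.92  0.61  0.75 -0.35]
hole px 317.4 306.8 edges 258 375 angle about 0.8
cam look [-0.007 -0.314 -0.95 ]
```

The shaft is released with its end at y = 80.0, its top at the right height and the hole upright. I'll rise and check the whole fixture.

Call:
play_rows([
  [[0,0,0,-8,0,0,0],[0,0,0,-25,0,0,0],[0,0,0,-60,0,0,0],[0,0,0,-110,0,0,0],[0.5,10,10,-150,0,0,0],[1,20,20,-185,0,0,0],[1,20,20,-185,0,0,0],[1,20,20,-185,0,0,0]],
])

```text
t: 20.3
tcp_pos: [559.6, -103.8, 215.7]
orientation: [0.716, 0.698, -0.0, 0.0]
ft_force: [-1.0, -0.5, -0.3]
opening: -0.3
finger_force: 0.0
```

```bash
python3 seat.py w16
python3 - <<'E'
from h import *
k=K("wrist"); im,d=vision.get_image("wrist"); O=np.array([540.75,-140.3]); a=np.radians(-1.53)
v,u=np.mgrid[0:480,0:640];P=pts("wrist",np.c_[u.ravel(),v.ravel()],d.ravel(),k);I=im.reshape(-1,3).astype(int)
F=np.c_[(P[:,:2]-O)@[np.cos(a),np.sin(a)],(P[:,:2]-O)@[-np.sin(a),np.cos(a)],P[:,2]]
ok=d.ravel()>0
red=ok&(I[:,0]>120)&(I[:,1]<60)&(F[:,2]>60)&(F[:,2]<200); q=F[red]; print("handle",len(q),np.percentile(q,[2,50,98],0).round(1).tolist())
b=ok&(I[:,2]-I[:,0]>60)&(abs(F[:,0])<14)&(F[:,1]>-70)&(F[:,1]<-20); q=F[b]; print("flat",len(q),np.percentile(q,[2,50,98],0).round(1).tolist())
if len(q)>50:
    A=np.c_[q[:,:2],np.ones(len(q))]; n=np.linalg.lstsq(A,q[:,2],rcond=None)[0]; print("flat tilt about y deg",np.degrees(np.arctan(n[0])).round(1),"along",np.degrees(np.arctan(n[1])).round(1))
far=ok&(F[:,0]>150)&(F[:,0]<260)&(abs(F[:,1]+44)<60)&(F[:,2]>20); print("behind max z",[(x,F[far&(abs(F[:,0]-x)<10)][:,2].max().round() if (far&(abs(F[:,0]-x)<10)).any() else None) for x in range(160,260,20)])
E
```

```text
t 20.30 tcp [ 559.6 -103.8  215.7] head 88.49 z [-0.    -0.001 -1.   ] F [-1.  -0.5 -0.3] open -0.3 ff 0.0 q [ 0.78  0.47 -0.84  1.76  0.39  1.09 -0.22]
y -30 top 52.7 x mid -0.17 108
y 35 top 273.3 x mid -0.30 544
y 45 top 283.4 x mid -0.78 2303
y 70 top 52.9 x mid -0.22 184
y 78 top 53.1 x mid -0.05 200
vtop 36.757899597714626 501
plate 12.095094236067968
end y [77.62016888 79.72692699]
stop 0 0
handle 35 [[78.3, -39.1, 112.8], [83.0, -36.8, 122.5], [87.7, -36.1, 135.0]]
flat 338 [[-8.5, -49.0, 47.8], [-2.1, -38.8, 49.2], [7.1, -31.6, 50.7]]
flat tilt about y deg -1.0 along 0.6
behind max z [(160, np.float64(27.0)), (180, np.float64(37.0)), (200, np.float64(40.0)), (220, np.float64(162.0)), (240, np.float64(149.0))]
```

View pics/w16.png

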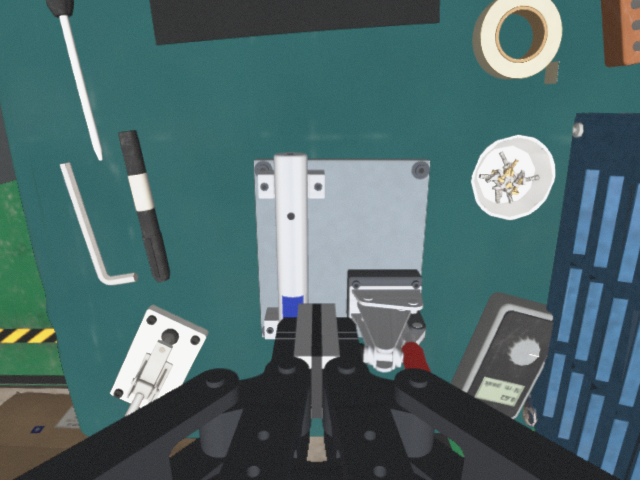

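The view shows the blue flat up at px (292, 305), the hole at (291, 216) and the red handle at (415, 355). The flat measures 49 mm high and 1° off level, so it is correct. Now I'll take the closed fingers to the robot side of the handle.

Call:
play_rows([
  [[1,-27,7,0,0,0,0],[1,-54,14,0,0,0,0],[1,-81,22,5,0,0,0],[1,-81,22,30,0,0,0],[1,-81,22,60,0,0,0],[1,-81,22,73,0,0,0],[1,-81,22,73,0,0,0]],
])

```text
t: 21.28
tcp_pos: [579.2, -185.0, 141.2]
orientation: [0.716, 0.698, -0.0, -0.001]
ft_force: [0.1, 0.2, 0.7]
opening: -0.5
finger_force: 0.0
```

Call:
play_rows([
  [[1,0,5,0,0,0,0],[1,0,10,0,0,0,0],[1,0,15,0,0,0,0],[1,0,20,0,0,0,0],[1,0,25,0,0,0,0],[1,0,30,0,0,0,0]],
])

```text
t: 22.02
tcp_pos: [610.0, -185.9, 142.5]
orientation: [0.716, 0.698, -0.0, -0.0]
ft_force: [-3.0, -0.2, 2.7]
opening: -0.1
finger_force: 1.4
```

```bash
cat > hd.py <<'E'
from h import *
s,r=st(); O=np.array([540.75,-140.3]); a=np.radians(-1.53)
def fx(P): return np.c_[(P[:,:2]-O)@[np.cos(a),np.sin(a)],(P[:,:2]-O)@[-np.sin(a),np.cos(a)],P[:,2]]
print("tcp in fixture",fx(s["tcp_pos"][None]).round(1))
for n in("wrist","side","top"):
    k=K(n); im,d=vision.get_image(n); save(f"pics/hd_{n}.png",im)
    v,u=np.mgrid[0:480,0:640];F=fx(pts(n,np.c_[u.ravel(),v.ravel()],d.ravel(),k));I=im.reshape(-1,3).astype(int)
    red=(d.ravel()>0)&(I[:,0]>120)&(I[:,1]<70)&(F[:,2]>30)&(F[:,2]<200)&(abs(F[:,1]+44)<25)&(F[:,0]<200)&(F[:,0]>40); q=F[red]
    if len(q)>8:
        c=q.mean(0); w,V=np.linalg.eigh(np.cov((q-c)[:,[0,2]].T)); ax=V[:,1]*np.sign(V[0,1]); print(n,len(q),"handle",np.percentile(q,[3,50,97],0).round(1).tolist(),"lean %.0f"%np.degrees(np.arctan2(ax[1],ax[0])))
E
python3 hd.py
```

```text
t 22.02 tcp [ 610.  -185.9  142.5] head 88.49 z [-0.001 -0.    -1.   ] F [-3.  -0.2  2.7] open -0.1 ff 1.4 q [ 0.77  0.66 -0.74  1.65  0.5   1.04 -0.15]
tcp in fixture [[ 70.4 -43.7 142.5]]
wrist 2372 handle [[82.7, -43.4, 115.7], [88.6, -37.9, 160.8], [99.3, -35.6, 170.8]] lean 80
side 36 handle [[86.6, -45.0, 160.0], [91.7, -38.5, 168.7], [98.0, -35.4, 172.1]] lean 72
```

The handle is moving and leans about 78°. I'll follow its arc.

Call:
play_rows([
  [[1,0,5,-1,0,0,0],[1,0,10,-2,0,0,0],[1,0,15,-3,0,0,0],[1,0,20,-4,0,0,0],[1,0,25,-5,0,0,0],[1,0,31,-5,0,0,0],[1,0,36,-4,0,0,0],[1,0,42,-1,0,0,0]],
])

```text
t: 23.18
tcp_pos: [652.8, -187.0, 144.0]
orientation: [0.716, 0.698, 0.0, 0.0]
ft_force: [-3.5, 0.1, 3.2]
opening: -0.1
finger_force: 2.2
```

```bash
python3 hd.py
```

```text
t 23.18 tcp [ 652.8 -187.   144. ] head 88.49 z [ 0.001 -0.    -1.   ] F [-3.5  0.1  3.2] open -0.1 ff 2.2 q [ 0.72  0.72 -0.73  1.54  0.52  1.09 -0.16]
tcp in fixture [[113.2 -43.7 144. ]]
wrist 2892 handle [[102.7, -46.6, 113.4], [127.3, -38.0, 146.3], [142.3, -35.6, 160.1]] lean 54
side 141 handle [[100.6, -46.3, 112.5], [114.8, -39.3, 133.1], [138.3, -34.3, 160.7]] lean 52
top 15 handle [[101.6, -41.4, 111.9], [107.3, -39.2, 116.1], [112.0, -37.5, 123.9]] lean 57
```

Call:
play_rows([
  [[1,0,5,2,0,0,0],[1,0,9,5,0,0,0],[1,0,12,10,0,0,0],[1,0,13,16,0,0,0],[1,0,14,22,0,0,0],[1,0,15,28,0,0,0],[1,0,16,34,0,0,0],[1,0,17,40,0,0,0]],
])

```text
t: 24.32
tcp_pos: [669.4, -187.4, 103.0]
orientation: [0.716, 0.698, 0.0, 0.0]
ft_force: [1.0, -0.9, 1.4]
opening: -0.0
finger_force: 0.7
```

```bash
python3 hd.py
```

```text
t 24.32 tcp [ 669.4 -187.4  103. ] head 88.49 z [ 0.001  0.    -1.   ] F [ 1.  -0.9  1.4] open -0.0 ff 0.7 q [ 0.68  0.79 -0.7   1.51  0.55  1.04 -0.18]
tcp in fixture [[129.9 -43.6 103. ]]
wrist 2167 handle [[100.2, -48.9, 89.7], [132.7, -37.1, 97.0], [160.0, -35.5, 106.2]] lean 12
side 144 handle [[98.5, -46.0, 89.9], [122.5, -38.9, 96.8], [155.0, -34.6, 105.6]] lean 11
top 23 handle [[86.2, -41.5, 87.9], [103.9, -38.5, 91.8], [112.1, -32.4, 168.3]] lean -77
```

Now the last part, down over centre.

Call:
play_rows([
  [[1,0,1,5,0,0,0],[1,0,1,9,0,0,0],[1,0,2,13,0,0,0],[1,0,2,17,0,0,0],[1,0,2,20,0,0,0],[1,0,2,23,0,0,0],[1,0,2,25,0,0,0],[1,0,2,25,0,0,0]],
])

```text
t: 25.48
tcp_pos: [670.7, -187.5, 78.2]
orientation: [0.716, 0.698, -0.0, -0.0]
ft_force: [-0.4, 0.7, -0.7]
opening: 0.1
finger_force: 0.0
```

```bash
python3 hd.py
```

```text
t 25.48 tcp [ 670.7 -187.5   78.2] head 88.48 z [-0.001  0.    -1.   ] F [-0.4  0.7 -0.7] open 0.1 ff 0.0 q [ 0.67  0.82 -0.68  1.52  0.57  1.01 -0.19]
tcp in fixture [[131.2 -43.7  78.2]]
wrist 1976 handle [[101.0, -48.5, 67.7], [135.2, -37.0, 72.3], [160.8, -35.6, 81.1]] lean -5
side 134 handle [[98.6, -46.5, 69.3], [124.0, -38.8, 75.2], [157.2, -33.0, 82.0]] lean -6
top 14 handle [[94.2, -41.0, 71.0], [102.9, -38.8, 76.6], [109.9, -34.3, 116.0]] lean -77
```

The handle leans -5° and has snapped over. I'll press a little more to confirm it is on its stop.

Call:
play_rows([
  [[1,0,0,1,0,0,0],[1,0,0,2,0,0,0],[1,0,0,3,0,0,0],[1,0,0,4,0,0,0],[1,0,0,4,0,0,0]],
])

```text
t: 26.25
tcp_pos: [671.5, -187.5, 76.2]
orientation: [0.716, 0.698, 0.0, 0.001]
ft_force: [-3.1, 0.4, 8.8]
opening: 0.3
finger_force: 4.5
```

Call:
play_rows([
  [[1,0,0,1.5,0,0,0],[1,0,0,3,0,0,0],[1,0,0,3,0,0,0]],
])

```text
t: 26.62
tcp_pos: [671.8, -187.5, 74.4]
orientation: [0.716, 0.698, 0.0, 0.001]
ft_force: [-5.3, 0.8, 17.2]
opening: 0.1
finger_force: 7.4
```

Call:
play_rows([
  [[1,0,0,-10,0,0,0],[1,0,0,-30,0,0,0],[1,0,0,-70,0,0,0],[1,0,0,-120,0,0,0],[1,40,-20,-150,0,0,0],[1,80,-60,-160,0,0,0],[1,110,-100,-160,0,0,0],[1,110,-100,-160,0,0,0]],
])

```text
t: 27.62
tcp_pos: [571.2, -71.2, 232.5]
orientation: [0.714, 0.7, -0.001, 0.0]
ft_force: [0.7, -0.1, 0.3]
opening: 0.1
finger_force: 0.0
```

```bash
python3 hd.py; python3 seat.py w17
python3 - <<'E'
from h import *
for n in("top","side"):
    im,d=vision.get_image(n); k=K(n)
    for l in("side_cutters","marker","steel_dish","shaft","shaft_flat","clamp_pad"):
        for r in nets.silhouettes(n,l)[:1]:
            m=r["region"]&(d>0); v,u=np.nonzero(m); print(n,l,round(r["score"],2),np.median(pts(n,np.c_[u,v],d[m],k),0).round())
E
```

```text
t 27.62 tcp [571.2 -71.2 232.5] head 88.83 z [-0.001 -0.001 -1.   ] F [ 0.7 -0.1  0.3] open 0.1 ff 0.0 q [ 0.72  0.46 -0.85  1.73  0.38  1.12 -0.26]
tcp in fixture [[ 28.6  69.9 232.5]]
wrist 486 handle [[99.6, -39.2, 67.8], [130.9, -37.3, 72.3], [158.8, -35.5, 76.7]] lean -4
side 149 handle [[99.2, -46.3, 68.8], [127.8, -39.6, 75.5], [157.0, -35.0, 80.2]] lean -6
t 27.77 tcp [574.8 -75.9 232.2] head 88.43 z [ 0.001 -0.001 -1.   ] F [ 0.2 -1.1 -0.6] open 0.2 ff 0.0 q [ 0.72  0.47 -0.84  1.72  0.38  1.12 -0.26]
y -30 top 52.7 x mid 0.06 84
y 35 top 53.4 x mid 0.40 141
y 45 top 52.7 x mid -0.09 146
y 70 top 307.1 x mid 2.10 1064
y 78 top 311.8 x mid -0.76 6651
vtop 36.7550854220849 433
plate 11.846939025986996
end y [79.06363676 80.12171838]
stop 3 -78.95636980557569
top side_cutters 0.57 [731. 167.  11.]
top marker 0.65 [412. -77.  14.]
top shaft 0.44 [539. -67.  50.]
side side_cutters 0.94 [728. 175.  11.]
side marker 0.96 [411. -98.  14.]
side steel_dish 0.51 [536. 132.   3.]
```

Run:
```python
from h import *
s,r=st(); k=K("wrist"); im,d=vision.get_image("wrist"); O=np.array([540.75,-140.3]); a=np.radians(-1.53)
v,u=np.mgrid[0:480,0:640];P=pts("wrist",np.c_[u.ravel(),v.ravel()],d.ravel(),k);I=im.reshape(-1,3).astype(int)
F=np.c_[(P[:,:2]-O)@[np.cos(a),np.sin(a)],(P[:,:2]-O)@[-np.sin(a),np.cos(a)],P[:,2]]
ok=(d.ravel()>0)
h=ok&(I.max(1)<110)&(abs(F[:,0])<9)&(abs(F[:,1]-36)<7)&(F[:,2]>40)&(F[:,2]<58); q=F[h]; print("hole",len(q),q.mean(0) if len(q) else "")
for y in(20,26,46,50):
    q=F[ok&(abs(F[:,1]-y)<2)&(F[:,2]>41)&(F[:,2]<58)&(abs(F[:,0])<16)]
    if len(q): print(y,np.percentile(q[:,0],[1,99]).round(2),np.percentile(q[:,2],90).round(1))
b=ok&(I[:,2]-I[:,0]>60)&(abs(F[:,0])<14)&(F[:,1]>-70)&(F[:,1]<-20); q=F[b]; print("flat",len(q))
if len(q)>20: print(np.percentile(q,[2,50,98],0).round(1).tolist(), np.degrees(np.arctan(np.linalg.lstsq(np.c_[q[:,:2],np.ones(len(q))],q[:,2],rcond=None)[0][:2])).round(1))
q=F[ok&(abs(F[:,0])<10)&(abs(F[:,1]+44)<7)&(F[:,2]>45)&(F[:,2]<110)]; print("pad/arm over flat",len(q),np.percentile(q[:,2],[5,50,95]).round(1) if len(q) else "")
```

```text
t 28.52 tcp [573.9 -74.8 231.5] head 88.49 z [ 0. -0. -1.] F [-0.4  0.5  0.7] open -0.2 ff 0.0 q [ 0.72  0.47 -0.84  1.73  0.38  1.12 -0.26]
hole 24 [ 0.09235954 35.79089322 52.57622379]
20 [-11.39  12.21] 52.7
26 [-12.24  11.79] 52.7
46 [-12.35  12.15] 52.8
50 [-12.    12.19] 52.5
flat 86
[[-8.3, -42.9, 48.5], [-5.5, -35.5, 49.4], [0.0, -31.4, 50.8]] [-2.6  0.5]
pad/arm over flat 157 [48.8 73.3 78.8]
```

```bash
python3 -c "
from station import arm
print(arm.job_done())"
```

```text
the job is handed in; nothing more can be done
None
```

The job is handed in at about 28.5 s: I rolled the shaft flat-up, laid it in the V-blocks against the end stop, and pushed the handle over centre to its stop; the last look showed the hole upright and the arm clear of everything, but the steel dish was not re-checked at the end.

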